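# Present the test ball to the inspection camera

## Robot

A 6-joint arm with a two-finger parallel gripper is mounted at the origin on a cart in front of the work surface, level with it; the furniture and walls round the work are solid. World frame = base frame: x ahead of the robot, y to its left, z up, the work surface at z = 0. Lengths are in mm, angles in degrees, forces in N, time in s.
With the tool pointing down it reaches from about 300 to 850 mm from the base axis. Payload 4.2 kg.
Tool frame: the origin (TCP) lies between the finger pads; the fingertips stand 19 mm ahead of it and the grasp point (between the pads) is the TCP (env.tips_ahead is the distance from the TCP to the fingertips, in mm); z points along the fingers, y is the direction in which the jaws open and shut (so a half turn about z gives the same grasp; the last joint's range is limited). The gripper opens to 91 mm and grips with 3 to 60 N. Pads are 32 mm wide; open, the fingers measure 118 mm over their backs; the gripper's body (76 mm by 178 mm) begins 60 mm behind the grasp point.
Start: joints at [65.604, 18.312, 89.639, -0, 72.044, -1.146], TCP at [226.987, 528.316, 232.976] pointing down, gripper open.
Joint ranges: [-177.97, 177.97], [-48.28, 115.42], [12.27, 149.76], [-77.06, 257.06], [2.81, 150.46], [-146.56, 146.56]. Speed limits (degrees/s): [147.25, 147.25, 180, 180, 180, 180].

## Interface

Orientations are given as [roll, pitch, yaw] about the fixed x, y, z axes, in that order (R = Rz(yaw) Ry(pitch) Rx(roll)).
In Python, from workcell import telemetry, viewer, job_done, env gives the robot as it stands. The module is installed in compiled form; this text tells all that it offers.
- The arm moves only by the shell command python3 -m jog 'ROWS' [FORCE]. ROWS is JSON, a list of rows, each a list of 3 entries, a list of its own where there are three numbers: the shift along the tool's x, y, z in cm, then the turn about the tool's z in degrees, then the opening, from 0 (shut) to 1 (fully open). A call has 1 to 10 rows; each row shifts and turns the pose as measured when the row begins, along the tool's axes as they then stand; what a row does not reach is not made up. A row lasts 1/8 s, in which the tool goes at most 62.5 mm and 10.7 degrees, less where a joint would pass 70% of its speed; a pose out of reach is approached as far as the arm can. A call is refused whole if a number of a shift passes 6.25 or a number of a turn 10.7, either way. A call with a gripper value outside its range is refused whole. The fingers move at their own pace and stop on an object; FORCE is the grip in N (left out, the last holds). Time passes only in rows, so rows that do not move let the fingers close. It gives the time, the measured TCP pose, the force and the opening at its end, in the units of the state.
- telemetry.state(): the state, without advancing time (a new reading comes with each control period).
- viewer.grab_frame(name): name is "side" or "top"; returns a dict with "color" (400x640x3 uint8, red, green, blue), "K" (3x3 intrinsics, pixels), "rvec" (rotation vector, rad) and "tvec" (3), from world to camera coordinates, as OpenCV has them. Camera axes: x right, y down, z forward; pixel columns grow to the right and rows downward; lengths in mm; the calibration is good to about 2 mm. A picture is of the moment at which its call begins. There is no depth.
- job_done(): hands the job in, once; it reports no verdict.
The state is a dict: "time_s": time; "qpos": joint angles; "qvel": joint speeds; "effort": joint torques, N m; "ee_pos": TCP position; "ee_rot": TCP orientation; "force": force on the tool from outside, world axes, zero at the start; "torque": the same for the moment, N m; "gripper_width": finger opening in mm.
Only numpy, scipy, OpenCV 4.12 (cv2) and the standard library are available. Lean on these libraries where they do the work, as an engineer would, in place of code of your own. Each camera call takes 0.05 s, during which the arm holds its last target. There are 200 camera calls.

## Task

Pick up, by its upright handle, the small tray that carries the steel ball, and keep it level so that the ball stays in its pocket. Hold the tray in the air in front of the inspection camera with its notched end facing the lens, the ball straight above the cross on the camera's base plate and level with the middle of the lens; finish while still holding it there, level and steady. Do not touch the camera stand, and leave the empty tray and everything else where they are.

Things in the scene. Friction and masses are not known exactly. Their poses are not given: they have to be found in the camera images.
- ball_tray_grip (a point): Centre of the black upright handle block of the tray with the ball: 28 mm along x, 12 mm thick along y (pinch it across y), 36 to 80 mm above the underside, this point at 58 mm; a thin post below. The tray: white loose plate 130 x 66 mm, low lip, about 0.2 kg, flat on the worktop, handle in its middle. z up; x points to its notched end (16 mm gap in the end lip), the side where the ball lies
- pocket (a point): Where the ball's centre lies in its pocket: 38 mm along the tray's x from the handle, 18.5 mm above the underside, 39.5 mm below the grip centre. Axes as the tray. The pocket is a ring rim 3.5 mm high, inner radius 10.5 mm, with a narrow gap on the notch side; the ball has about 2 mm of play and gets out beyond some 30 degrees of tilt
- ball_center (a point): Centre of the loose steel ball, 25 mm in diameter, 65 g, in the tray's pocket
- ball_tray: The tray with the ball: origin at the middle of its underside, x to the notched end, z up (58 mm below its grip centre)
- ball: The steel ball itself; its origin turns as it rolls
- focus (a point): Where the ball shall be held: straight above the cross, 110 mm above the worktop, at the height of the lens axis. x points level from here to the lens, whose front is 92 mm away; z up
- camera_stand: Inspection camera on a stand, fixed. Origin on the worktop under the cross, x level from the cross to the camera. Grey base plate 4 mm thick, x = -40 to 170 mm, 100 mm wide, with a drawn circle (50 mm) and cross. On a post a box camera 46 mm wide, x = 92 (lens front) to 167 mm, looking along -x; lens axis 110 mm and top 133 mm above the worktop
- spare_tray_grip (a point): Handle grip centre of a second, equal tray that is empty; leave it alone. Which tray stands nearer the camera changes
- weight: Brass weight with a knob, 21 mm wide, 31 mm high; a bystander, origin at the centre of its underside
- petri_dish: Glass dish, 60 mm wide, 14 mm high; a bystander, origin at the centre of its underside
- wide_bottle: Amber bottle, 43 mm wide, 123 mm high; a bystander, origin at the centre of its underside
Not all that is in view belongs to the job. Leave any turquoise look-alike of the ball_tray alone.

How it is judged:
By the outcome, as a careful person would: the job done as asked, in the order asked, and still so for the second after the job is handed in, while the arm keeps its last pose, push and grip.
It also fails if it takes over 40 s, if anything falls off the work surface, if the arm or the gripper's body presses on something with over 40 N, if the wrist force passes 120 N, or if a joint passes its speed limit or range.

## Working session

There is one attempt and no reset: what is moved stays moved. The work goes in short steps, Python scripts to look and compute and a shell command to move; the robot and the scene stay as the last step left them, time stands still between calls to the robot, and variables do not carry over. Pictures are saved under pics/ and viewed, about 8 in all and at most 12, crops included, and the job is handed in when it is done.

```bash
mkdir -p pics; python3 - <<'E'
from workcell import telemetry, viewer, env
import cv2
print(telemetry.state())
for n in("top","side"):
    f=viewer.grab_frame(n); cv2.imwrite(f"pics/{n}0.png",f["color"][:,:,::-1]); print(n,f["K"],f["rvec"],f["tvec"])
E
```

```text
{'time_s': 0.0, 'qpos': array([ 6.56029483e+01,  1.83519429e+01,  8.97074811e+01,  1.00362680e-03,
        7.20415436e+01, -1.14615129e+00]), 'qvel': array([-0.04088095,  0.05214308,  0.06223976, -0.00992524, -0.02328802,
        0.00984142]), 'effort': array([ 1.78648785e-03, -4.12465167e+01, -2.31969559e+01,  7.31570623e-02,
        4.59411205e-02, -1.35876530e-04]), 'ee_pos': array([226.78922623, 527.87639675, 232.10992501]), 'ee_rot': array([-1.79899072e+02, -2.97362189e-03,  1.56748787e+02]), 'force': array([ 0.94010208,  1.33176988, -0.44161273]), 'torque': array([-0.01794611, -0.05027387,  0.01069014]), 'gripper_width': 90.89290864342864}
top [[481.05676294   0.         328.95909547]
 [  0.         481.05676294 200.89408289]
 [  0.           0.           1.        ]] [ 2.16798342 -2.18546921  0.07227326] [ 180.61880226  580.30569486 1322.40164495]
side [[520.96670449   0.         327.29628442]
 [  0.         520.96670449 209.47009159]
 [  0.           0.           1.        ]] [ 0.29055795 -2.58463263  1.57171867] [ 578.7216863    83.9055691  1600.40144231]
```

View pics/top0.png

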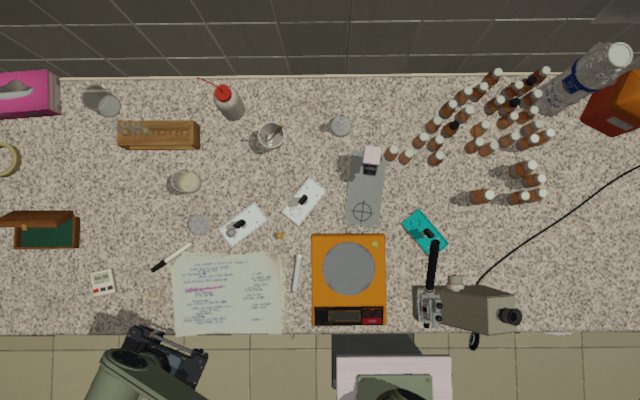

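View pics/side0.png

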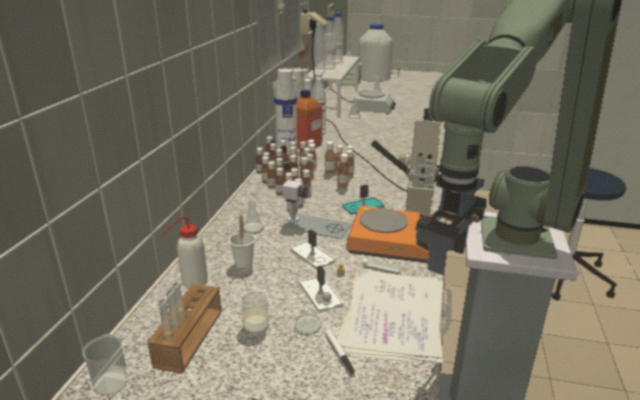

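```bash
python3 - <<'E'
import cv2,numpy as np
t=cv2.imread("pics/top0.png");s=cv2.imread("pics/side0.png")
a=cv2.resize(t[170:260,200:400],None,fx=4,fy=4,interpolation=2)[:, :800]
b=cv2.resize(s[180:320,270:410],None,fx=1.7,fy=1.7,interpolation=2)
o=np.zeros((600,800,3),np.uint8);o[:360]=a;o[360:598,:238]=b
c=cv2.resize(s[250:315,290:350],None,fx=3.6,fy=3.6,interpolation=2);o[360:594,250:466]=c
c=cv2.resize(s[165:250,270:360],None,fx=2.7,fy=2.7,interpolation=2);o[360:360+c.shape[0],480:480+c.shape[1]]=c
cv2.imwrite("pics/crop0.png",o)
E
```

```text
(no output)
```

View pics/crop0.png

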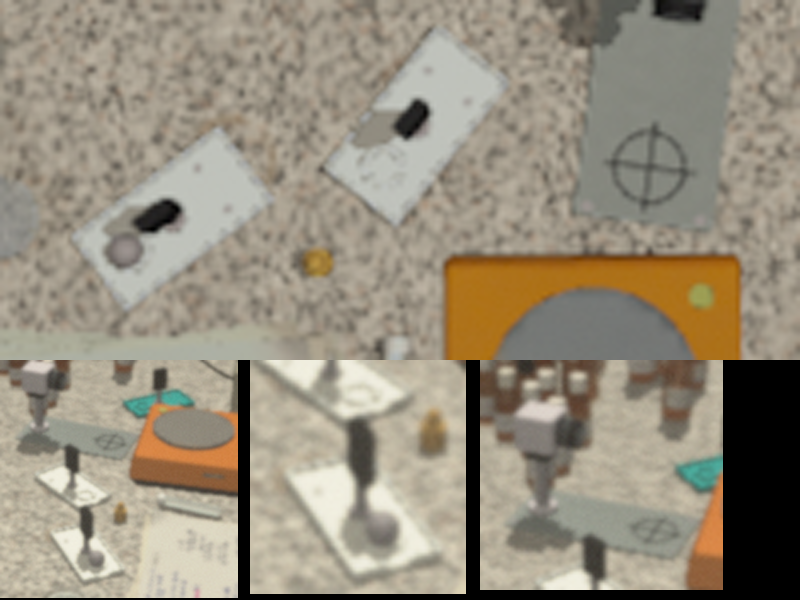

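Candidates are the white tray at top (242,225), which has the ball at (231,232); the empty white tray at (303,201); and the turquoise one at (425,232). I choose the first. The cross is at (362,212) and the lens points down the image.

```bash
cat > h.py <<'E'
import numpy as np,cv2
from workcell import telemetry,viewer
def cast(f,px,z):
    R=cv2.Rodrigues(np.array(f["rvec"]))[0];t=np.array(f["tvec"]).ravel();c=-R.T@t
    px=np.atleast_2d(np.array(px,float));d=(np.linalg.inv(f["K"])@np.c_[px,np.ones(len(px))].T).T@R
    return c+d*((z-c[2])/d[:,2])[:,None]
def tri(fs,pxs):
    A=np.zeros((3,3));b=np.zeros(3)
    for f,p in zip(fs,pxs):
        a=cast(f,p,0)[0];d=cast(f,p,100)[0]-a;d/=np.linalg.norm(d);P=np.eye(3)-np.outer(d,d);A+=P;b+=P@a
    return np.linalg.solve(A,b)
def proj(f,p): return cv2.projectPoints(np.array(p,float).reshape(-1,1,3),np.array(f["rvec"]),np.array(f["tvec"]),np.array(f["K"]),None)[0].reshape(-1,2)
def blob(mask,near):
    n,l,s,c=cv2.connectedComponentsWithStats(mask.astype(np.uint8));ok=[i for i in range(1,n) if s[i,4]>15]
    i=min(ok,key=lambda i:np.hypot(*(c[i]-near)));return (l==i),c[i],s[i]
E
python3 - <<'E'
from h import *
f=viewer.grab_frame("top");g=viewer.grab_frame("side");im=f["color"].astype(int)
m=im.min(2)
print(im[235,255],im[222,222],im[190,360],im[222,238])
ang=lambda v:np.degrees(np.arctan2(v[1],v[0]))
# tray
roi=np.zeros(m.shape,bool);roi[195:250,212:272]=1
w=(m>165)&(im.max(2)-m<25)
k=np.ones((3,3),np.uint8)
w=cv2.morphologyEx((w&roi).astype(np.uint8),cv2.MORPH_OPEN,k)
w,c,s=blob(w,(242,228))
pts=np.argwhere(w)[:,::-1];r=cv2.minAreaRect(cast(f,pts,4)[:,:2].astype(np.float32));print("tray",r)
b,c,s=blob((im.max(2)<60)&roi,(239,223));p=np.argwhere(b)[:,::-1]
q=cast(f,p,80)[:,:2];print("handle top",cv2.minAreaRect(q.astype(np.float32)),q.mean(0),c,s)
print("ball",cast(f,[(124.5-1.5)/4+200,250/4+170-.4],18.5))
# plate
gr=(abs(im-np.median(im[188:200,352:376].reshape(-1,3),0)).max(2)<14);ro=np.zeros(m.shape,bool);ro[175:228,340:386]=1
gr=cv2.morphologyEx((gr&ro).astype(np.uint8),cv2.MORPH_OPEN,k);gr,c,s=blob(gr,(363,200))
for side in(0,1):
    e=[]
    for y in range(180,218):
        x=np.where(gr[y])[0]
        if len(x)>25:e.append((x[-side],y))
    e=cast(f,e,4)[:,:2].astype(np.float32);l=cv2.fitLine(e,cv2.DIST_HUBER,0,.01,.01).ravel();print("edge",l,ang(l[:2]),np.ptp(e,0))
cr=cast(f,[(362.1,211.7)],4);print("cross",cr)
# cross lines: top and bottom ends
print("cross vert ang",ang((cast(f,[(200+655/4,170+125/4)],4)-cast(f,[(200+645/4,170+210/4)],4))[0]))
# lens-camera body direction
B=(im.max(2)<60);ro[:]=0;ro[140:180,350:390]=1
b,c,s=blob(B&ro,(369,172));print("lens px",c,s,cast(f,[c],125))
# side view cross & handle
gi=g["color"].astype(int);dk=gi.max(2)<60
b,c,s=blob(dk,(320,273));print("side handle px",c,s,"proj of handle est",proj(g,[[*q.mean(0),58],[*q.mean(0),80]]))
b,c,s=blob(dk,(304,187));print("proj cross side",proj(g,cr))
E
```

```text
[168 160 145] [164 155 141] [135 137 128] [37 35 35]
tray ((519.183837890625, 421.436279296875), (63.3902702331543, 127.81609344482422), 36.58210754394531)
handle top ((517.9347534179688, 416.7703552246094), (13.239910125732422, 28.617799758911133), 26.22220802307129) [518.04798435 416.35823769] [239.05660377 223.75471698] [234 220  11   8  53]
ball [[496.8033697  451.69644112  18.5       ]]
edge [ 9.8644245e-01 -1.6410762e-01  6.0891211e+02  1.2237592e+02] -9.445398 [65.41504  26.273682]
edge [ 9.8965472e-01 -1.4346962e-01  6.1245642e+02  2.6156570e+01] -8.248668 [65.51117   9.557438]
cross [[551.7664578  82.563803    4.       ]]
cross vert ang -7.436568319019592
lens px [369.10526316 169.35789474] [364 164  13  11  95] [[655.11606099  69.99975868 125.        ]]
side handle px [363.21052632 190.52631579] [362 187   4   8  19] proj of handle est [[320.88951552 274.15232587]
 [320.94070973 266.82649974]]
proj cross side [[334.39380144 227.72824025]]
```

```bash
python3 -m jog '[[[0,0,0],10,0.7],[[0,0,0],10,0.7],[[0,0,0],10,0.7],[[-3.7,2.4,0.8],0,0.7],[[-3.7,2.4,0.8],0,0.7],[[-3.7,2.4,0.8],0,0.7],[[-3.7,2.4,0.8],0,0.7],[[-3.7,2.4,0.8],0,0.7],[[-3.7,2.4,0.8],0,0.7]]' 20
python3 - <<'E'
from h import *
f=viewer.grab_frame("top");g=viewer.grab_frame("side")
print("pan",tri([f,g],[(349,268),(383,230)]),"balance near edge at 60:",cast(f,[(313,235),(385,235)],60))
print("sparegrip",cast(f,[(303,200)],80), telemetry.state()["ee_pos"],telemetry.state()["ee_rot"])
E
```

```text
time_s: 1.32
ee_pos: [477.5, 431.0, 181.6]
ee_rot: [-179.9, -0.0, 126.1]
force: [-0.0, 0.1, 0.1]
gripper_width: 63.8
pan [396.21225518 122.40169911  38.79311663] balance near edge at 60: [[486.65229655 219.47861481  60.        ]
 [485.15850323  24.77935135  60.        ]]
sparegrip [[580.34931664 244.94973398  80.        ]] [479.71277933 429.3160303  180.36520163] [-1.79799861e+02  1.01104122e-01  1.25847551e+02]
```

```bash
python3 -m jog '[[[-1.5,1.3,2.0],-0.5,0.7],[[-1.5,1.3,2.0],0,0.7],[[0,0,1.6],0,0.7],[[0,0,0],0,0.7]]'
python3 - <<'E'
from h import *
print(telemetry.state()["ee_pos"],telemetry.state()["ee_rot"])
o=[]
for n,(u,v) in(("top",(175,165)),("side",(250,195))):
    f=viewer.grab_frame(n);c=f["color"][v:v+140,u:u+140,::-1]
    c=cv2.resize(np.ascontiguousarray(c),None,fx=2.8,fy=2.8,interpolation=2)
    P=telemetry.state()["ee_pos"]
    for z in(58,80,0):
        q=(proj(f,[[P[0],P[1],z]])[0]-(u,v))*2.8;cv2.circle(c,tuple(int(a) for a in q),3,(0,0,255),1)
    o.append(c)
cv2.imwrite("pics/c1.png",np.hstack(o))
E
```

```text
time_s: 1.92
ee_pos: [518.7, 419.8, 118.5]
ee_rot: [-179.6, 0.1, 126.4]
force: [0.0, 0.3, -0.1]
gripper_width: 64.0
[518.7161146  419.83411007 118.5364443 ] [-1.79567147e+02  5.94576204e-02  1.26445265e+02]
```

View pics/c1.png

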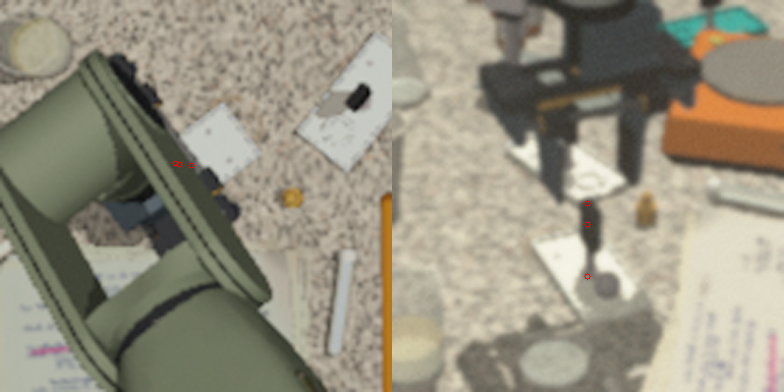

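The side crop shows the handle at about (591,228), between the fingers and roughly 1 px right of my projection. The ball sits in its pocket, so I shift by 2 mm, descend and close gently.

```bash
python3 -m jog '[[[0.1,-0.2,2.0],0,0.7],[[0,0,2.0],0,0.7],[[0,0,1.6],0,0.7],[[0,0,0.4],0,0.7],[[0,0,0],0,0.5],[[0,0,0],0,0.35]]' 8
python3 -m jog '[[[0,0,0],0,0.28],[[0,0,0],0,0.22],[[0,0,0],0,0.18],[[0,0,0],0,0.14],[[0,0,0],0,0.1],[[0,0,0],0,0.05],[[0,0,0],0,0]]' 8
python3 -m jog '[[[0,0,0],0,0],[[0,0,0],0,0]]' 30
```

```text
time_s: 2.78
ee_pos: [517.9, 424.0, 64.9]
ee_rot: [179.6, 0.0, 126.6]
force: [0.5, -0.9, -0.1]
gripper_width: 46.6
time_s: 3.65
ee_pos: [517.4, 423.5, 66.3]
ee_rot: [179.6, 0.0, 126.6]
force: [-0.3, -0.4, 0.8]
gripper_width: 11.8
time_s: 3.9
ee_pos: [517.3, 423.5, 66.3]
ee_rot: [179.7, 0.0, 126.6]
force: [-1.7, -0.7, 1.7]
gripper_width: 12.0
```

```bash
python3 -m jog '[[[0,0,0],0,0],[[0,0,-0.3],0,0],[[0,0,-0.6],0,0],[[0,0,-1],0,0],[[0,0,-1.2],0,0],[[0,0,-1.2],0,0],[[0,0,-1],0,0],[[0,0,-0.6],0,0],[[0,0,-0.3],0,0],[[0,0,0],0,0]]' 40
python3 - <<'E'
from h import *
P=telemetry.state()["ee_pos"];print(P,telemetry.state()["ee_rot"])
f=viewer.grab_frame("side");c=cv2.resize(f["color"][180:320,250:420,::-1],None,fx=4,fy=4,interpolation=2);cv2.imwrite("pics/c2.png",c)
print(proj(f,P),proj(f,P-[0,0,66]))
E
```

```text
time_s: 5.15
ee_pos: [517.5, 423.5, 132.0]
ee_rot: [179.6, 0.0, 126.6]
force: [0.5, 0.4, -4.1]
gripper_width: 11.8
[517.49008687 423.52884863 131.95942593] [1.79554346e+02 1.51068989e-02 1.26632614e+02]
[[320.62362894 250.60407555]] [[320.47629554 273.13091458]]
```

View pics/c2.png

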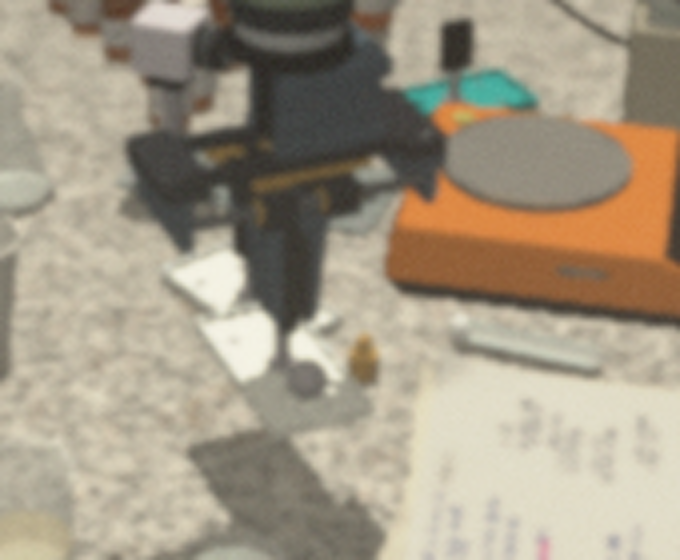

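The tray is held level at 132 mm with the ball in its pocket at crop (306,378). Next I raise it and carry it across.

```bash
python3 -m jog '[[[0,0,-0.4],0,0],[[0,0,-0.8],0,0],[[0,0,-1.2],0,0],[[0,0,-1.4],0,0],[[0,0,-1.4],0,0],[[0,0,-1],0,0],[[0,0,-0.6],0,0],[[0,0,-0.3],0,0],[[-0.4,-0.3,0],0,0],[[-0.8,-0.6,0],0,0]]'
python3 -m jog '[[[-1.2,-0.9,0],0,0],[[-1.6,-1.2,0],0,0],[[-1.8,-1.4,0],0,0],[[-1.8,-1.4,0],0,0],[[-1.8,-1.4,0],0,0],[[-1.8,-1.4,0],0,0],[[-1.8,-1.4,0],0,0],[[-1.8,-1.4,0],0,0],[[-1.8,-1.4,0],0,0],[[-1.8,-1.4,0],0,0]]'
python3 -m jog '[[[-1.8,-1.4,0],0,0],[[-1.8,-1.4,0],0,0],[[-1.8,-1.4,0],0,0],[[-1.6,-1.2,0],0,0],[[-1.2,-0.9,0],0,0],[[-0.8,-0.6,0],0,0],[[-0.4,-0.3,0],0,0],[[0,0,0],0,0]]'
```

```text
time_s: 6.45
ee_pos: [516.6, 407.6, 207.1]
ee_rot: [179.6, 0.0, 126.7]
force: [0.1, -1.1, -3.4]
gripper_width: 12.4
time_s: 7.7
ee_pos: [511.3, 172.7, 206.8]
ee_rot: [179.7, 0.2, 126.6]
force: [0.3, 0.4, -2.7]
gripper_width: 11.7
time_s: 8.7
ee_pos: [507.8, 44.4, 207.9]
ee_rot: [179.5, 0.2, 126.4]
force: [-0.1, 1.0, -3.0]
gripper_width: 11.8
```

```bash
python3 -m jog '[[[0,0,0],2,0],[[0,0,0],4,0],[[0,0,0],6,0],[[0,0,0],6,0],[[0,0,0],6,0],[[0,0,0],6,0],[[0,0,0],6,0],[[0,0,0],6,0],[[0,0,0],6,0],[[0,0,0],6,0]]'
python3 -m jog '[[[0,0,0],6,0],[[0,0,0],6,0],[[0,0,0],6,0],[[0,0,0],6,0],[[0,0,0],6,0],[[0,0,0],6,0],[[0,0,0],6,0],[[0,0,0],6,0],[[0,0,0],6,0],[[0,0,0],6,0]]'
python3 -m jog '[[[0,0,0],6,0],[[0,0,0],4,0],[[0,0,0],3,0],[[0,0,0],2,0],[[0,0,0],1,0],[[0,0,0],0,0]]'
```

```text
time_s: 9.95
ee_pos: [508.1, 50.4, 207.3]
ee_rot: [179.6, -0.4, 70.4]
force: [0.7, 0.2, -3.3]
gripper_width: 11.5
time_s: 11.2
ee_pos: [508.2, 56.7, 206.5]
ee_rot: [-179.7, -0.4, 8.2]
force: [-0.3, 0.0, -3.8]
gripper_width: 11.9
time_s: 11.95
ee_pos: [508.1, 60.1, 206.1]
ee_rot: [-179.5, -0.2, -8.5]
force: [0.6, 0.2, -2.9]
gripper_width: 12.0
```

```bash
python3 -m jog '[[[0,-0.2,0.3],0,0],[[0,-0.5,0.7],0,0],[[0.1,-0.7,1],0,0],[[0.1,-0.7,1],0,0],[[0,-0.5,0.8],0,0],[[0,-0.3,0.4],0,0],[[0,0,0],0,0],[[0,0,0],0,0]]'
python3 - <<'E'
from h import *
P=telemetry.state()["ee_pos"];print(P,telemetry.state()["ee_rot"])
o=[]
for n,(u,v,w,h) in(("top",(310,130,110,150)),("side",(240,130,150,150))):
    f=viewer.grab_frame(n);cv2.imwrite(f"pics/{n}3.png",f["color"][:,:,::-1])
    o.append(cv2.resize(f["color"][v:v+h,u:u+w,::-1],None,fx=3,fy=3,interpolation=2))
    print(n,"focus/cross/lens",proj(f,[[551.8,82.6,110],[551.8,82.6,4],[551.8+91.1,82.6-12.8,110],[*P]]))
cv2.imwrite("pics/c3.png",np.hstack(o))
E
```

```text
time_s: 12.95
ee_pos: [514.8, 91.5, 160.5]
ee_rot: [-179.5, -0.2, -8.4]
force: [-0.3, 0.2, -2.9]
gripper_width: 11.6
[514.80812183  91.46174812 160.49372071] [-1.79513040e+02 -1.58572605e-01 -8.42214750e+00]
top focus/cross/lens [[364.41860614 209.46411406]
 [362.08705323 211.6882723 ]
 [368.83552519 174.7861528 ]
 [362.32676318 223.06044962]]
side focus/cross/lens [[335.00086173 197.29789234]
 [334.3809481  227.73253816]
 [306.94764337 192.43006722]
 [346.94002793 184.57563913]]
```

View pics/c3.png

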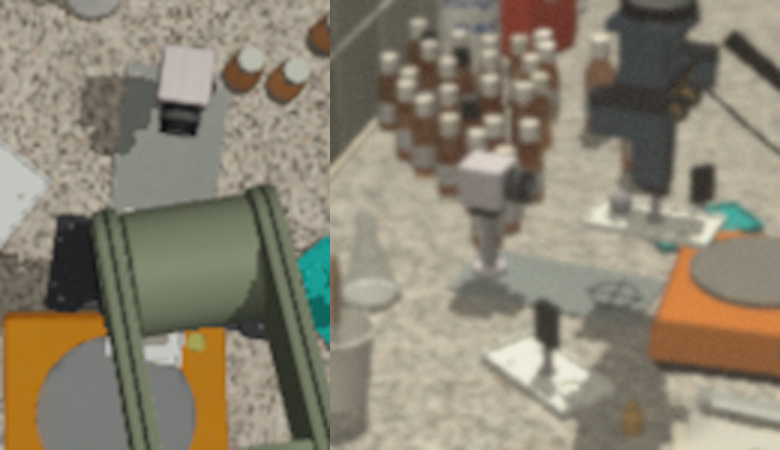

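The side crop shows the tray level in front of the lens, with the ball at about px (336.7,198.3) against a focus at (335.0,197.3). The top view is blocked by the arm, apart from the tray's rear end. I'll measure both.

```bash
python3 - <<'E'
from h import *
f=viewer.grab_frame("top");g=viewer.grab_frame("side")
s0=cv2.imread("pics/side0.png");s3=cv2.imread("pics/side3.png");t3=cv2.imread("pics/top3.png")
o=np.zeros((600,800,3),np.uint8)
def put(im,u,v,w,h,k,X,Y): o[Y:Y+h*k,X:X+w*k]=cv2.resize(im[v:v+h,u:u+w],None,fx=k,fy=k,interpolation=cv2.INTER_CUBIC)
put(s3,320,182,56,36,8,0,0);put(s0,306,274,40,36,8,460,0);put(t3,338,232,50,30,10,0,300)
cv2.imwrite("pics/c4.png",o)
def balls(im,c):
    m=im.astype(int);n=[]
    u,v=c;R=m[v-8:v+9,u-8:u+9];k=(R.max(2)<135)
    print("\n".join(" ".join("%3d"%x for x in r) for r in R.max(2)[::1]))
balls(s3,(337,198))
E
```

```text
181 182 182 180 179 174 155 135 114 114 105  91  79  67  69  68  68
180 179 177 178 176 173 158 138 121 116 112  99  89  77  67  66  68
175 177 175 179 178 179 169 148 129 114 112 102  99  89  80  68  65
177 179 179 180 180 179 174 159 143 132 119 110 109 106  98  84  75
185 187 185 180 178 170 168 166 157 145 133 128 131 130 125 118 109
193 192 189 172 160 155 155 156 153 148 140 150 164 168 165 162 156
196 197 188 175 151 139 138 144 139 135 136 156 180 189 186 185 180
195 198 202 191 154 126 126 129 126 121 122 144 176 190 191 189 185
202 211 219 203 154 121 114 114 115 110 117 147 177 196 200 203 192
221 225 225 203 154 116 106 108 106 100 111 145 169 181 189 204 200
231 232 223 195 152 120 108 103 104 106 114 136 153 158 163 174 172
235 230 217 192 159 135 127 122 120 120 126 135 142 148 149 150 143
234 232 221 196 168 151 150 149 149 143 138 139 144 149 147 140 129
226 227 224 213 193 177 173 179 179 167 155 149 148 148 148 144 130
197 205 213 214 203 195 192 198 206 193 164 150 150 151 148 146 138
164 173 174 181 182 181 184 193 193 182 162 151 151 153 153 145 144
164 162 157 157 160 162 163 165 165 160 155 155 155 153 152 149 147
```

View pics/c4.png

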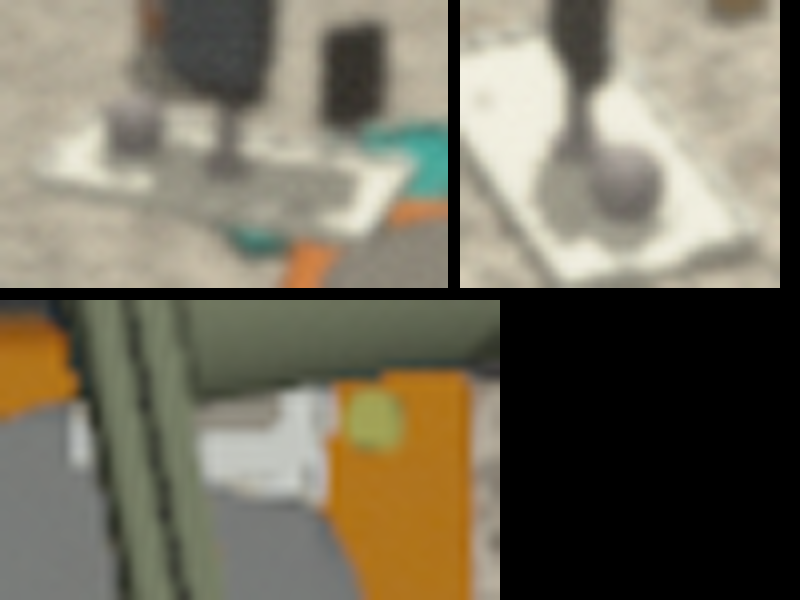

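```bash
python3 - <<'E'
from h import *
f=viewer.grab_frame("top");g=viewer.grab_frame("side")
b0=tri([f,g],[(230.75,232.1),(326.4,296.6)]);print("ball0 tri",b0,"side at z18.5",cast(g,[(326.4,296.6)],18.5),"top",cast(f,[(230.75,232.1)],18.5))
print("ball now side, z=112.7",cast(g,[(336.3,197.9)],112.7))
c=cast(f,[(369.7,251.7),(344.5,248.3)],97);print("rear corners",c)
a=np.radians(-8.4);x=np.array([np.cos(a),np.sin(a)]);y=np.array([-x[1],x[0]])
print("angle",np.degrees(np.arctan2(*(c[1]-c[0])[:2][::-1]))-90,"ball from right corner",c[0,:2]+103*x+33*y,"left",c[1,:2]+103*x-33*y)
print("cross side z4",cast(g,[(334.7,227.3)],4))
P=telemetry.state();print(P["ee_pos"],P["ee_rot"])
E
```

```text
ball0 tri [496.21152891 451.67270697  18.09724413] side at z18.5 [[495.49406915 452.13240945  18.5       ]] top [[496.8033697  451.69644112  18.5       ]]
ball now side, z=112.7 [[546.09139802  91.10992058 112.7       ]]
rear corners [[441.60893018  69.4251466   97.        ]
 [450.96292101 135.34758562  97.        ]]
angle -8.076008151945686 ball from right corner [548.32472041  87.02458165] left [548.03723136  87.65504669]
cross side z4 [[551.3880752   79.66949201   4.        ]]
[514.72601104  91.3787703  160.52874658] [-1.79509332e+02 -1.55007195e-01 -8.43583734e+00]
```

```bash
python3 -m jog '[[[0.1,0.1,0.05],0,0],[[0.2,0.2,0.1],0,0],[[0.12,0.16,0.07],0,0],[[0,0,0],0,0],[[0,0,0],0,0],[[0,0,0],0,0]]'
python3 - <<'E'
from h import *
f=viewer.grab_frame("top");g=viewer.grab_frame("side")
P=telemetry.state();print(P["ee_pos"],P["ee_rot"],P["qvel"].round(2))
print("focus side",proj(g,[551.7,81.8,110]))
o=np.zeros((600,800,3),np.uint8)
def put(im,u,v,w,h,k,X,Y): o[Y:Y+h*k,X:X+w*k]=cv2.resize(im[v:v+h,u:u+w,::-1],None,fx=k,fy=k,interpolation=cv2.INTER_CUBIC)
put(g["color"],280,170,100,36,8,0,0);put(f["color"],338,232,50,30,10,0,300)
cv2.imwrite("pics/c5.png",o)
E
```

```text
time_s: 14.0
ee_pos: [518.6, 85.6, 158.3]
ee_rot: [-179.5, -0.2, -8.5]
force: [0.0, 0.8, -2.6]
gripper_width: 11.8
[518.55040552  85.65427955 158.26739786] [-1.79505146e+02 -1.70606496e-01 -8.45908998e+00] [-0.08 -0.02  0.03 -0.08  0.02  0.04]
focus side [[335.08646981 197.18855733]]
```

View pics/c5.png

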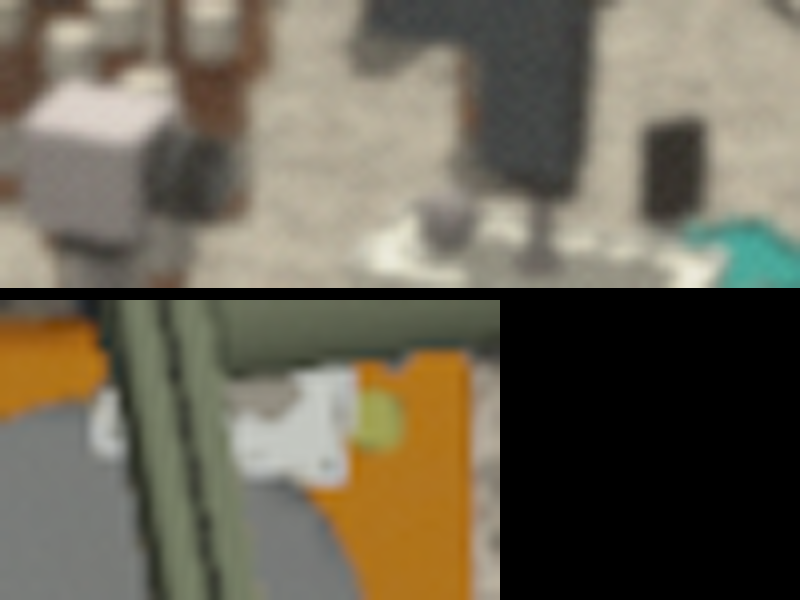

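```bash
python3 -m jog '[[[0,0,0],0,0],[[0,0,0],0,0],[[0,0,0],0,0],[[0,0,0],0,0]]'; python3 -c "
from workcell import job_done;print(job_done())"
```

```text
time_s: 14.6
ee_pos: [518.6, 85.7, 158.4]
ee_rot: [-179.5, -0.2, -8.4]
force: [-1.1, 0.8, -3.4]
gripper_width: 11.9
the job is handed in; nothing more can be done
None
```

I picked up the ball tray by its handle with a 40 N grip, carried it over to the camera, and turned it so the notched end faces the lens. I handed the job in at 14.6 s with the tray still held there. No verdict was reported.

**Position:** In the last side image the ball was in its pocket at px (335.2, 197.0); the focus projects to (335.1, 197.2). From the tray's rear corners in the top view, the ball should be at about (552, 81.5), against a cross estimate of (551.7, 81.8). The ball height is about 110 mm.

**Level and heading:** The tool tilt was about 0.5° or less. The tray heading was about −8°, matching the camera stand's −8°, and the arm was at rest.

**Weaker points:**
- **Ball hidden from above:** the arm blocked the top view of the ball in the final pose, so its sideways position comes from the tray corners and the side view.
- **Views disagree:** the two cameras differed by about 3 mm on the cross, so I used a point between them. Before the last correction they also differed by about 4 mm on the ball.
- **Higher grip:** I gripped the handle about 8 mm above its centre and allowed for this in the final height.

The carrying path was planned clear of the camera stand, the empty tray and the other objects. The measured forces stayed low throughout, and I saw no contact.

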